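# Line up the glaze tests and set them on the display stand

## Task

Pick up the tray by its bar and tip it towards its metal fence until all four glaze test tiles have slid into a single row flat against the fence. Then set the tray squarely on the sloped stand, fence side down at the orange lip, with the tiles still in their row, and let go. Don't touch the tiles with the gripper, spill any, or disturb the other things on the table.

Things in the scene. Friction and masses are not known exactly. Their poses are not given: they have to be found in the camera images.
- tray: Plywood tray, 170 mm deep (its x) by 230 long (y), 0.42 kg. Origin: centre of its underside; z up. Floor 8 mm thick; metal fence along its -x side; on the other sides wooden rims 8 mm thick, tops 20 mm above the underside. Clear floor x -77..77, y -107..107 mm. Starts flat on the table, fence towards the robot (yaw within 0.3 rad), left or right of the robot; the stand is on the other side.
- tray_bar (a point): Middle of the tray's dark wooden carrying bar, 108 mm above the tray's underside centre (tray x = y = 0); axes as the tray's. The bar runs along tray y, parallel to the fence, 14 mm thick (x), 24 mm high; an end post at each end (y = +-111 mm) holds it, free to grip for y within +-100 mm.
- tray_fence (a point): Middle of the inner face of the tray's silvery metal fence, at tray x = -77, y = 0, z = 21 mm. The fence runs the whole length along tray y, 8 mm thick, top 34 mm above the tray's underside.
- stand: Fixed steel-footed display stand, about 200 mm deep by 170 mm wide. Origin: centre of its foot on the table; its x axis points away from the robot, towards the high end (yaw within 0.3 rad).
- cradle: Sloped top of the stand: two wooden rails 26 mm wide, 180 long, along its x at y = +-70 mm. Origin: middle of the plane of their upper faces, 60 mm above the table. x points up the slope (0.175 rad, 10 degrees), z square to the rails. A seated tray's origin and axes match these within a few mm (5 mm from the lip when centred).
- cradle_lip (a point): Middle of the inner face of the orange lip across the low end of the rails, at cradle x = -90 mm, 7 mm above the rails. The lip is 170 mm long and stands 14 mm above the rails.
- tile0: Loose red glazed tile, 36 x 36 x 8 mm, about 24 g, flat on the tray. Origin: centre of its underside. It starts to slide at a tilt of 14 to 22 degrees (not on the stand's slope). Each tile starts in its own lane (52 mm apart along the fence), turned up to 0.3 rad from square, 25 to 115 mm short of the fence. Flush with the fence its centre is at tray x = -59 mm.
- tile1: Loose blue glazed tile, 36 x 36 x 8 mm, about 24 g, flat on the tray. Origin: centre of its underside. It starts to slide at a tilt of 14 to 22 degrees (not on the stand's slope). Each tile starts in its own lane (52 mm apart along the fence), turned up to 0.3 rad from square, 25 to 115 mm short of the fence. Flush with the fence its centre is at tray x = -59 mm.
- tile2: Loose green glazed tile, 36 x 36 x 8 mm, about 24 g, flat on the tray. Origin: centre of its underside. It starts to slide at a tilt of 14 to 22 degrees (not on the stand's slope). Each tile starts in its own lane (52 mm apart along the fence), turned up to 0.3 rad from square, 25 to 115 mm short of the fence. Flush with the fence its centre is at tray x = -59 mm.
- tile3: Loose yellow glazed tile, 36 x 36 x 8 mm, about 24 g, flat on the tray. Origin: centre of its underside. It starts to slide at a tilt of 14 to 22 degrees (not on the stand's slope). Each tile starts in its own lane (52 mm apart along the fence), turned up to 0.3 rad from square, 25 to 115 mm short of the fence. Flush with the fence its centre is at tray x = -59 mm.
- glaze_jar: Bystander: small blue glaze jar, 42 mm across, 62 mm tall, between tray and stand. Origin: centre of its underside.
- pinch_bowl: Bystander: small terracotta bowl, 56 mm across, 30 mm tall, between tray and stand, nearer the robot. Origin: centre of its underside.
- bud_vase: Bystander: red bud vase, 68 mm across, 118 mm tall, on the robot's left. Origin: centre of its underside.
- mug: Bystander: white mug, 76 mm across, 85 mm tall, on the robot's right. Origin: centre of its underside.
- brush: Bystander: flat brush with a wooden handle, about 200 mm long, lying on the table on the robot's left.
- wood_rib: Bystander: flat wooden potter's rib, 100 x 55 x 8 mm, on the robot's right. Origin: centre of its underside.
- slip_bottle: Bystander: white squeeze bottle, 48 mm across, 110 mm tall, at the back of the table. Origin: centre of its underside.
Mind the look-alikes: they are no part of the job. Several things have the shape of the tile3; the one meant has the colours described above.

How it is judged:
By the outcome, as a careful person would: the job done as asked, in the order asked, and still so for the second after the job is handed in, with the robot touching nothing.
It also fails if it takes over 50 s, if anything falls off the work surface, if the arm or the gripper's body presses on something with over 40 N, if the wrist force passes 120 N, or if a joint passes its speed limit or range.

## Robot

A 6-joint arm with a two-finger parallel gripper is mounted at the origin on the work surface. World frame = base frame: x ahead of the robot, y to its left, z up, the work surface at z = 0. Lengths are in mm, angles in rad, forces in N, time in s.
With the tool pointing down it reaches from about 350 to 975 mm from the base axis. Payload 7.1 kg.
Tool frame: the origin (TCP) lies between the finger pads; the fingertips stand 19 mm ahead of it and the grasp point (between the pads) is the TCP; z points along the fingers, y is the line along which they close (so a half turn about z gives the same grasp; the last joint's range is limited). The gripper opens to 88 mm and grips with 3 to 60 N. Pads are 20 mm wide; open, the fingers measure 115 mm over their backs; the gripper's body (75 mm by 178 mm) begins 61 mm behind the grasp point.
Start: joints at [-1.322, 0.423, 1.63, -0, 1.089, -0.019], TCP at [165.4, -602.7, 218.475] pointing down, gripper open.
Joint ranges: [-3, 3], [-0.9, 2.11], [0.09, 2.58], [-1.31, 4.45], [0.11, 2.69], [-2.54, 2.54]. Speed limits (rad/s): [2.39, 2.39, 3.01, 3.14, 3.14, 3.14].

## Interface

Orientations are given as a rotation vector (axis times angle).
In Python, from workcell import ctrl gives the robot as it stands.
- The arm moves only by the tool arm_command, never from a script. Its argument "series" is a list of rows, each an object with "linear": the shift along the tool's x, y, z in m, a list of three; "turn": the turn about the tool's z in rad. A call has 1 to 10 rows; each row shifts and turns the commanded pose from where the row before left it, along the tool's axes as they then stand; what a row does not reach is not made up. A row lasts 1/10 s, in which the tool goes at most 50 mm and 8.59 degrees, less where a joint would pass 70% of its speed; a pose out of reach is approached as far as the arm can. A call with a gripper value outside its range is refused whole. "jaw" is the opening, from -1 (shut) to 1 (fully open), set as the call begins (left out, the last holds). The fingers move at their own pace and stop on an object; the grip force is fixed at half the most. Time passes only in rows, so rows that do not move let the fingers close. It gives the time, the measured TCP pose, the force, the opening and the grip force at its end, in the units of the state.
- ctrl.get_obs(): the state, without advancing time (a new reading comes with each control period).
- ctrl.get_image(name): name is "scene" or "top"; returns a dict with "frame" (400x640x3 uint8, blue, green, red), "fx", "fy", "cx", "cy" (pixels), "rvec" (rotation vector, rad) and "tvec" (3), from world to camera coordinates, as OpenCV has them. Camera axes: x right, y down, z forward; pixel columns grow to the right and rows downward; lengths in mm; the calibration is good to about 2 mm. A picture is of the moment at which its call begins. There is no depth.
- ctrl.close_job(): hands the job in; it is judged then, once.
The state is a dict: "t": time; "qpos": joint angles; "qvel": joint speeds; "joint_torque": joint torques, N m; "ee_pos": TCP position; "orientation": TCP orientation; "ft_force": force on the tool from outside, world axes, zero at the start; "moment": the same for the moment, N m; "width": finger opening in mm; "grasp_force": force on a finger pad.
Only numpy, scipy, OpenCV 4.12 (cv2) and the standard library are available. Lean on these libraries where they do the work, as an engineer would, in place of code of your own. Each camera call takes 0.05 s, during which the arm holds its last target. There are 200 camera calls.

## Working session

There is one attempt and no reset: what is moved stays moved. The work goes in short steps, Python scripts to look and compute and a tool call to move; the robot and the scene stay as the last step left them, time stands still between calls to the robot, and variables do not carry over. Pictures are saved under pics/ and viewed, at most 10 in all, crops included, and the job is handed in when it is done.

Besides the shell and the picture viewer there is one more tool, called after ">>>" by a JSON object that holds its "name" and its "arguments", one argument or row to a line. arm_command: Moves the arm, as the interface text tells. Its arguments: {"type":"object","properties":{"series":{"type":"array"},"jaw":{"type":"number"}},"required":["series"]}

```bash
mkdir -p pics; ls; python3 - <<'E'
from workcell import ctrl
import cv2,pickle
o=ctrl.get_obs();print(o)
for n in("scene","top"):
    d=ctrl.get_image(n);cv2.imwrite(f"pics/{n}0.png",d["frame"]);pickle.dump(d,open(n+"0.pkl","wb"));print(n,d["fx"],d["rvec"],d["tvec"])
E
```

```text
pics
{'t': 0.0, 'qpos': array([-1.32200212e+00,  4.23850102e-01,  1.63070785e+00,  3.83646846e-05,
        1.08860240e+00, -1.89678907e-02]), 'qvel': array([ 5.72256287e-04, -1.01514055e-03, -3.38519857e-04,  1.35164476e-05,
       -1.49673389e-03,  7.63126180e-04]), 'joint_torque': array([ 2.07743124e-04, -5.44622684e+01, -2.73663300e+01,  6.42692554e-02,
        2.26763694e-02, -1.10664089e-04]), 'ee_pos': array([ 165.27072873, -602.15280326,  217.68891564]), 'orientation': array([-3.11193596e+00, -4.19108245e-01,  2.29223067e-04]), 'ft_force': array([ 0.31784039, -0.20193349, -0.11578519]), 'moment': array([-0.05043623, -0.0246336 , -0.01317028]), 'grasp_force': 0.0, 'width': 87.77320056602987}
scene 494.58967427516944 [ 1.49922705  2.24812384 -0.73620088] [ 213.87817205 -344.68869082 1837.20312269]
top 399.7743508035514 [ 2.13415344 -2.1197668   0.17474179] [   7.39685933  563.31039187 1440.48569969]
```

View pics/top0.png

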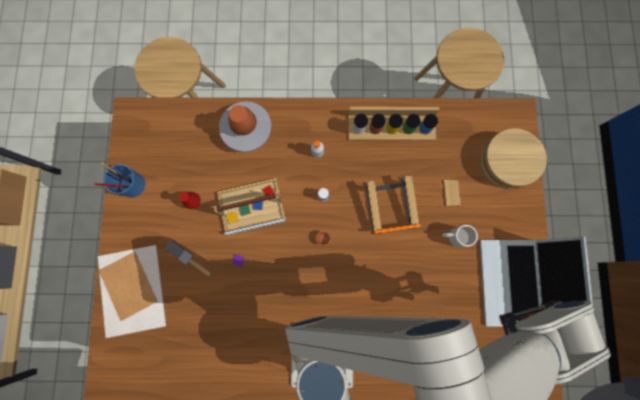

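View pics/scene0.png

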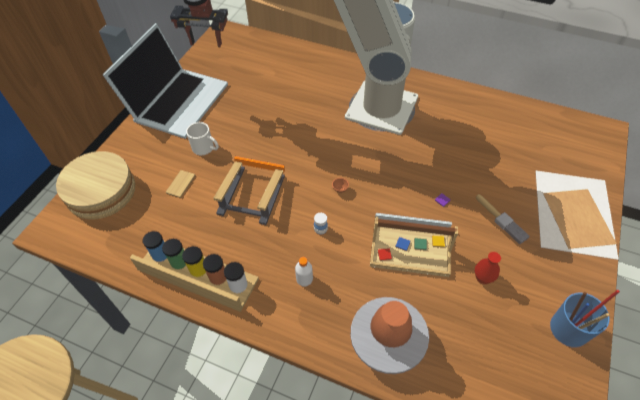

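The tray is on the robot's left, around (250,207) in the top view. The stand is on the right, around (393,205). I'll enlarge both.

```bash
python3 - <<'E'
import cv2,numpy as np
t=cv2.imread("pics/top0.png");s=cv2.imread("pics/scene0.png")
r=lambda i,x,y,w,h,k:cv2.resize(i[y:y+h,x:x+w],None,fx=k,fy=k,interpolation=cv2.INTER_CUBIC)
cv2.imwrite("pics/cropT.png",np.hstack([r(t,205,165,90,80,4.4444)[:355,:400],r(t,350,165,90,80,4.4444)[:355,:400]]))
cv2.imwrite("pics/cropS.png",np.hstack([r(s,360,200,100,80,4),r(s,205,145,100,80,4)]))
E
```

```text
(no output)
```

View pics/cropT.png

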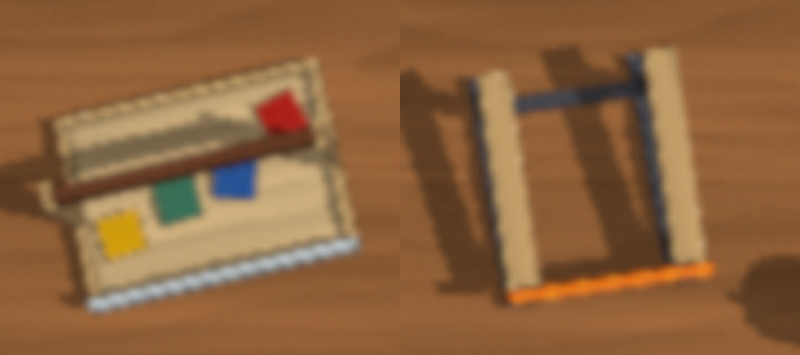

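View pics/cropS.png

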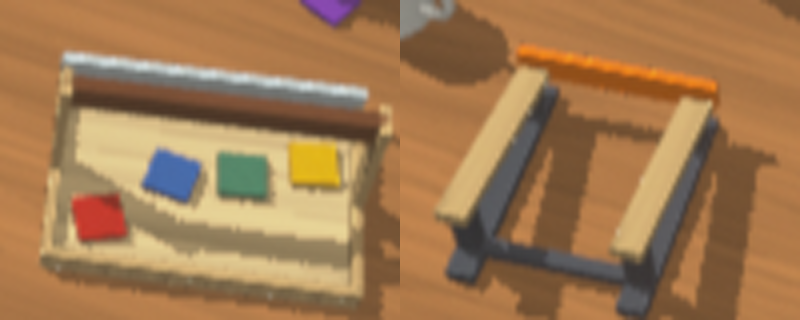

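Tray: the fence top runs (225,233)–(285,219) in top px, and the bar is dark brown. Stand: the orange lip runs (375,232)–(420,225). Next I'll fit the poses from both views.

```bash
cat > h.py <<'E'
import numpy as np,cv2,pickle
from scipy.optimize import least_squares
from scipy.spatial.transform import Rotation as R
def proj(d,P):
    return cv2.projectPoints(np.array(P,float),np.array(d["rvec"],float),np.array(d["tvec"],float),np.array([[d["fx"],0,d["cx"]],[0,d["fy"],d["cy"]],[0,0,1.]]),None)[0].reshape(-1,2)
E
python3 - <<'E'
from h import *
D={n:pickle.load(open(n+"0.pkl","rb")) for n in("top","scene")}
off={"trayT":(205,165,4.444),"trayS":(360,200,4),"stT":(350,165,4.444),"stS":(205,145,4)}
tray={"top":[((90,302),(-81,115,34)),((357,241),(-81,-115,34)),((55,118),(85,115,20)),((317,60),(85,-115,20)),((58,193),(0,115,120)),((312,137),(0,-108,120))],
"scene":[((64,54),(-85,-115,34)),((367,92),(-85,115,34)),((42,262),(85,-115,10)),((360,300),(85,115,4))]}
c,s=np.cos(.175),np.sin(.175)
cr=lambda x,y,z:(x*c-z*s,y,60+x*s+z*c)
st={"top":[((112,297),cr(-94,85,14)),((313,269),cr(-94,-85,14)),((78,75),cr(90,83,0)),((110,71),cr(90,57,0)),((243,50),cr(90,-57,0)),((278,48),cr(90,-83,0))],
"scene":[((117,48),cr(-95,-85,14)),((317,85),cr(-95,85,14)),((37,214),cr(90,-83,0)),((70,220),cr(90,-57,0)),((212,248),cr(90,57,0)),((245,258),cr(90,83,0))]}
def fit(M,k,g):
    def f(p):
        r=[]
        for n in M:
            ox,oy,sc=off[k+("T" if n=="top" else "S")]
            u=np.array([m[0] for m in M[n]])/sc+[ox,oy]
            P=np.array([m[1] for m in M[n]])@R.from_euler("z",p[2]).as_matrix().T+[p[0]*1e3,p[1]*1e3,0]
            r.append(proj(D[n],P)-u)
        return np.vstack(r).ravel()
    q=least_squares(f,g);print(k,q.x);print(q.fun.reshape(-1,2).round(1).tolist())
fit(tray,"tray",[.6,.25,.2]);fit(st,"st",[.6,-.25,0])
# bystanders rough from top
d=D["top"]
K=np.array([[d["fx"],0,d["cx"]],[0,d["fy"],d["cy"]],[0,0,1.]]);Rm=cv2.Rodrigues(np.array(d["rvec"],float))[0];C=-Rm.T@np.array(d["tvec"],float)
for n,u,h in[("jar",(323,194),62),("bowl",(321,238),30),("vase",(189,200),100),("bottle",(317,149),100),("mug",(463,236),85),("rib",(452,193),8),("pot",(241,120),120),("laptop",(580,240),200)]:
    v=Rm.T@np.linalg.solve(K,[*u,1]);print(n,(C+v*(h-C[2])/v[2]).round())
E
```

```text
tray [0.53529142 0.27283521 0.24437938]
[[-0.8, 0.6], [-0.5, -0.2], [-0.5, 0.0], [-0.6, -0.9], [-4.0, 0.8], [0.4, -1.3], [-0.9, -1.2], [-0.8, -1.4], [-1.4, -0.9], [-1.2, 1.1]]
st [ 0.54473793 -0.25619221  0.15830853]
[[-1.1, -0.2], [-0.5, -0.9], [-1.0, -0.1], [-1.2, -0.2], [-0.6, -0.1], [-1.6, -0.7], [-0.0, -0.4], [-0.3, -0.4], [-0.9, -1.0], [-1.1, -0.9], [-0.8, -0.7], [-0.7, -1.6]]
jar [575.  -0.  62.]
bowl [415.   6.  30.]
vase [543. 482. 100.]
bottle [736.  23. 100.]
mug [ 422. -500.   85.]
rib [ 592. -494.    8.]
pot [839. 303. 120.]
laptop [ 402. -840.  200.]
```

>>> {"name": "arm_command", "arguments": {
  "series": [
    {"linear": [0.05, 0, -0.01], "turn": -0.08},
    {"linear": [0.05, 0, -0.01], "turn": -0.08},
    {"linear": [0.05, 0, -0.01], "turn": -0.08},
    {"linear": [0.05, 0, -0.01], "turn": -0.08},
    {"linear": [0.05, 0, -0.01], "turn": -0.08},
    {"linear": [0.05, 0, -0.01], "turn": -0.08},
    {"linear": [0.05, 0, -0.01], "turn": -0.08},
    {"linear": [0.05, 0, -0.01], "turn": -0.08},
    {"linear": [0.05, 0, -0.01], "turn": -0.08},
    {"linear": [0.05, 0, -0.01], "turn": -0.08}
  ]
}}

```text
t: 1.1
ee_pos: [552.9, -320.5, 316.4]
orientation: [-2.701, -1.603, 0.0]
ft_force: [-0.2, -0.7, -0.6]
width: 87.6
grasp_force: 0.0
```

>>> {"name": "arm_command", "arguments": {
  "series": [
    {"linear": [0.05, 0, 0], "turn": -0.08},
    {"linear": [0.05, 0, 0], "turn": -0.08},
    {"linear": [0.05, 0, 0], "turn": -0.08},
    {"linear": [0.05, 0, 0], "turn": -0.08},
    {"linear": [0.05, 0, 0], "turn": -0.08},
    {"linear": [0.05, 0, 0], "turn": -0.08}
  ]
}}

```text
t: 1.7
ee_pos: [640.7, -36.6, 316.0]
orientation: [-2.243, -2.199, 0.001]
ft_force: [0.3, -0.2, 0.1]
width: 88.0
grasp_force: 0.0
```

>>> {"name": "arm_command", "arguments": {
  "series": [
    {"linear": [0, 0.05, 0], "turn": 0},
    {"linear": [0, 0.05, 0], "turn": 0},
    {"linear": [0, 0.05, 0], "turn": 0},
    {"linear": [0, 0.05, 0], "turn": 0},
    {"linear": [0, 0.05, 0], "turn": 0},
    {"linear": [0, 0.05, 0], "turn": 0},
    {"linear": [0, 0.05, 0], "turn": 0},
    {"linear": [0, 0.05, 0], "turn": 0},
    {"linear": [0, 0.05, 0], "turn": 0}
  ]
}}

```text
t: 2.6
ee_pos: [1012.8, -46.2, 294.3]
orientation: [2.23, 2.179, 0.034]
ft_force: [0.3, -0.1, 1.6]
width: 87.6
grasp_force: 0.0
```

>>> {"name": "arm_command", "arguments": {
  "series": [
    {"linear": [0, 0.05, 0], "turn": 0},
    {"linear": [0, 0.05, 0], "turn": 0},
    {"linear": [0, 0.05, 0], "turn": 0},
    {"linear": [0, 0.05, 0], "turn": 0},
    {"linear": [0, 0.05, 0], "turn": 0},
    {"linear": [0, 0.05, 0], "turn": 0}
  ]
}}

```text
t: 3.2
ee_pos: [1083.5, -43.4, 273.6]
orientation: [2.118, 2.07, 0.238]
ft_force: [-0.2, 0.1, -0.1]
width: 87.5
grasp_force: 0.0
```

```bash
python3 - <<'E'
from workcell import ctrl
from h import *
o=ctrl.get_obs();print(o["qpos"].round(3),o["ee_pos"].round(1));print(R.from_rotvec(o["orientation"]).as_matrix().round(3))
E
```

```text
[-0.052  1.198  0.088  0.002  1.622 -0.028] [1083.5  -43.4  273.6]
[[ 0.024  0.973  0.231]
 [ 1.    -0.022 -0.01 ]
 [-0.005  0.231 -0.973]]
```

>>> {"name": "arm_command", "arguments": {
  "series": [
    {"linear": [0, 0.05, 0.01], "turn": 0},
    {"linear": [0, 0.05, 0.01], "turn": 0},
    {"linear": [0, 0.05, 0.01], "turn": 0},
    {"linear": [0, 0.05, 0.01], "turn": 0}
  ]
}}

```text
t: 3.6
ee_pos: [1130.0, -42.2, 253.5]
orientation: [2.043, 1.996, 0.359]
ft_force: [-0.2, 0.4, -0.7]
width: 87.8
grasp_force: 0.0
```

>>> {"name": "arm_command", "arguments": {
  "series": [
    {"linear": [0, -0.05, 0], "turn": 0},
    {"linear": [0, -0.05, 0], "turn": 0},
    {"linear": [0, -0.05, 0], "turn": 0},
    {"linear": [0, -0.05, 0], "turn": 0},
    {"linear": [0, -0.05, 0], "turn": 0}
  ]
}}

```text
t: 4.1
ee_pos: [947.8, -38.6, 184.6]
orientation: [2.042, 1.996, 0.359]
ft_force: [-0.4, -0.7, -0.1]
width: 87.8
grasp_force: 0.0
```

```bash
python3 - <<'E'
from workcell import ctrl
from h import *
o=ctrl.get_obs();print(o["qpos"].round(3),o["ee_pos"].round(1));print(R.from_rotvec(o["orientation"]).as_matrix().round(3))
E
```

```text
[-0.055  0.796  1.1    0.006  0.883 -0.035] [947.8 -38.6 184.6]
[[ 0.024  0.935  0.355]
 [ 1.    -0.02  -0.015]
 [-0.006  0.355 -0.935]]
```

>>> {"name": "arm_command", "arguments": {
  "series": [
    {"linear": [0, -0.042, -0.026], "turn": 0},
    {"linear": [0, -0.042, -0.026], "turn": 0},
    {"linear": [0, -0.042, -0.026], "turn": 0},
    {"linear": [0, -0.042, -0.026], "turn": 0},
    {"linear": [0, -0.042, -0.026], "turn": 0},
    {"linear": [0, -0.042, -0.026], "turn": 0},
    {"linear": [0, -0.042, -0.026], "turn": 0},
    {"linear": [0, -0.042, -0.026], "turn": 0},
    {"linear": [0, -0.042, -0.026], "turn": 0},
    {"linear": [0, -0.042, -0.026], "turn": 0}
  ]
}}

```text
t: 5.1
ee_pos: [463.4, -26.3, 279.1]
orientation: [2.042, 1.996, 0.359]
ft_force: [0.3, 1.0, 1.9]
width: 87.9
grasp_force: 0.0
```

>>> {"name": "arm_command", "arguments": {
  "series": [
    {"linear": [0, -0.046, -0.018], "turn": 0},
    {"linear": [0, -0.046, -0.018], "turn": 0},
    {"linear": [0, -0.046, -0.018], "turn": 0},
    {"linear": [0, -0.046, -0.018], "turn": 0}
  ]
}}

```text
t: 5.5
ee_pos: [266.0, -21.3, 280.5]
orientation: [2.042, 1.998, 0.359]
ft_force: [-1.0, -0.7, 1.4]
width: 87.9
grasp_force: 0.0
```

```bash
cat > st.py <<'E'
from workcell import ctrl
from h import *
o=ctrl.get_obs();M=R.from_rotvec(o["orientation"]).as_matrix()
print(round(o["t"],2),o["qpos"].round(3),o["ee_pos"].round(1),"w",round(o["width"],1),o["grasp_force"],o["ft_force"].round(1),o["moment"].round(2));print(M.round(3).tolist(),"tilt along tool y",round(np.arcsin(M[2,1]),3),"x",round(np.arcsin(M[2,0]),3),"yaw of y",round(np.arctan2(M[1,1],M[0,1]),3))
E
python3 st.py
```

```text
5.5 [-0.185 -0.521  2.413  0.066  0.891 -0.195] [266.  -21.3 280.5] w 87.9 0.0 [-1.  -0.7  1.4] [-0.08  0.12  0.01]
[[0.023, 0.935, 0.354], [1.0, -0.019, -0.014], [-0.006, 0.354, -0.935]] tilt along tool y 0.362 x -0.006 yaw of y -0.021
```

>>> {"name": "arm_command", "arguments": {
  "series": [
    {"linear": [0.006, -0.046, -0.018], "turn": 0},
    {"linear": [0.006, -0.046, -0.018], "turn": 0},
    {"linear": [0.006, -0.046, -0.018], "turn": 0}
  ]
}}

```text
t: 5.8
ee_pos: [153.1, -0.8, 279.1]
orientation: [2.065, 1.975, 0.344]
ft_force: [1.0, 0.8, 0.6]
width: 87.7
grasp_force: 0.0
```

```bash
python3 st.py
```

```text
5.8 [-0.107 -0.896  2.494  0.012  1.187 -0.065] [153.1  -0.8 279.1] w 87.7 0.0 [1.  0.8 0.6] [ 0.04  0.1  -0.04]
[[0.046, 0.936, 0.348], [0.999, -0.04, -0.026], [-0.01, 0.348, -0.937]] tilt along tool y 0.356 x -0.01 yaw of y -0.043
```

```bash
python3 - <<'E'
from h import *
d=[(.424,1.6307,624.4,217.7,0),(1.198,.088,1084.4,273.6,.2335),(.796,1.1,948.6,184.6,.362),(-.521,2.413,266.8,280.5,.362),(-.896,2.494,153.,279.1,.356)]
def fk(p,a,b,t):
    r0,h,L1,L2,e,L3=p
    return r0+L1*np.sin(a)+L2*np.sin(a+b)+e*np.cos(a+b)+L3*np.sin(t),h+L1*np.cos(a)+L2*np.cos(a+b)-e*np.sin(a+b)-L3*np.cos(t)
f=lambda p:np.ravel([np.subtract(fk(p,a,b,t),(r,z)) for a,b,r,z,t in d])
q=least_squares(f,[0,160,425,392,0,250]);print(q.x.round(1),q.fun.round(1))
for t in(.45,.3,.175,0):
  for z in(150,200,250,300,350,400):
    # inner limit at q3=2.58: solve q2
    a=np.linspace(-.9,1.5,2401);r,zz=fk(q.x,a,2.58,t)
    i=np.argmin(abs(zz-z));print(t,z,"r",r[i].round(),"q2",a[i].round(2),"q5",(np.pi-t-a[i]-2.58).round(2),"err",(zz[i]-z).round(),end=" | ")
  print()
E
```

```text
[  0.6 314.7 562.9 484.1  78.  315.8] [-0.  -0.1  0.1 -0.  -0.1 -0.1  0.1  0.2 -0.1  0.1]
0.45 150 r 325.0 q2 -0.04 q5 0.15 err 0.0 | 0.45 200 r 281.0 q2 -0.34 q5 0.46 err 0.0 | 0.45 250 r 170.0 q2 -0.9 q5 1.01 err -0.0 | 0.45 300 r 170.0 q2 -0.9 q5 1.01 err -50.0 | 0.45 350 r 170.0 q2 -0.9 q5 1.01 err -100.0 | 0.45 400 r 170.0 q2 -0.9 q5 1.01 err -150.0 | 
0.3 150 r 268.0 q2 -0.14 q5 0.4 err 0.0 | 0.3 200 r 213.0 q2 -0.48 q5 0.74 err 0.0 | 0.3 250 r 126.0 q2 -0.9 q5 1.16 err -17.0 | 0.3 300 r 126.0 q2 -0.9 q5 1.16 err -67.0 | 0.3 350 r 126.0 q2 -0.9 q5 1.16 err -117.0 | 0.3 400 r 126.0 q2 -0.9 q5 1.16 err -167.0 | 
0.175 150 r 222.0 q2 -0.19 q5 0.58 err -0.0 | 0.175 200 r 159.0 q2 -0.56 q5 0.95 err -0.0 | 0.175 250 r 87.0 q2 -0.9 q5 1.29 err -27.0 | 0.175 300 r 87.0 q2 -0.9 q5 1.29 err -77.0 | 0.175 350 r 87.0 q2 -0.9 q5 1.29 err -127.0 | 0.175 400 r 87.0 q2 -0.9 q5 1.29 err -177.0 | 
0 150 r 163.0 q2 -0.22 q5 0.78 err -0.0 | 0 200 r 94.0 q2 -0.61 q5 1.17 err -0.0 | 0 250 r 32.0 q2 -0.9 q5 1.46 err -32.0 | 0 300 r 32.0 q2 -0.9 q5 1.46 err -82.0 | 0 350 r 32.0 q2 -0.9 q5 1.46 err -132.0 | 0 400 r 32.0 q2 -0.9 q5 1.46 err -182.0 |
```

```bash
cat >> h.py <<'E'
KP=[.6,314.7,562.9,484.1,78.,315.8]
def fk(a,b,t,p=KP):
    r0,h,L1,L2,e,L3=p
    return r0+L1*np.sin(a)+L2*np.sin(a+b)+e*np.cos(a+b)+L3*np.sin(t),h+L1*np.cos(a)+L2*np.cos(a+b)-e*np.sin(a+b)-L3*np.cos(t)
E
python3 - <<'E'
from h import *
A,B=np.meshgrid(np.linspace(-.9,2.1,1201),np.linspace(.09,2.58,997))
for t in(.45,.36,.25,.175,.1,0):
  r,z=fk(A,B,t);q5=np.pi-t-A-B;ok=(q5>.11)&(r>0)
  for zz in(30,60,90,120,150,180):
    m=ok&(abs(z-zz)<1.5);i=np.argmin(np.where(m,r,1e9));print(t,zz,"r",r.flat[i].round(),"q2",A.flat[i].round(2),"q3",B.flat[i].round(2),"q5",q5.flat[i].round(2),end="|")
  print()
E
```

```text
0.45 30 r 665.0 q2 0.64 q3 1.94 q5 0.11|0.45 60 r 620.0 q2 0.54 q3 2.04 q5 0.11|0.45 90 r 563.0 q2 0.43 q3 2.15 q5 0.11|0.45 120 r 481.0 q2 0.27 q3 2.31 q5 0.11|0.45 150 r 324.0 q2 -0.05 q3 2.58 q5 0.16|0.45 180 r 301.0 q2 -0.22 q3 2.58 q5 0.33|
0.36 30 r 559.0 q2 0.56 q3 2.11 q5 0.11|0.36 60 r 503.0 q2 0.44 q3 2.23 q5 0.11|0.36 90 r 425.0 q2 0.29 q3 2.38 q5 0.11|0.36 120 r 309.0 q2 0.05 q3 2.58 q5 0.15|0.36 150 r 290.0 q2 -0.11 q3 2.58 q5 0.31|0.36 180 r 263.0 q2 -0.29 q3 2.58 q5 0.49|
0.25 30 r 429.0 q2 0.46 q3 2.32 q5 0.11|0.25 60 r 358.0 q2 0.33 q3 2.45 q5 0.11|0.25 90 r 285.0 q2 0.14 q3 2.58 q5 0.17|0.25 120 r 270.0 q2 -0.01 q3 2.58 q5 0.32|0.25 150 r 249.0 q2 -0.17 q3 2.58 q5 0.48|0.25 180 r 218.0 q2 -0.36 q3 2.58 q5 0.68|
0.175 30 r 347.0 q2 0.42 q3 2.44 q5 0.11|0.175 60 r 270.0 q2 0.26 q3 2.58 q5 0.12|0.175 90 r 260.0 q2 0.12 q3 2.58 q5 0.26|0.175 120 r 244.0 q2 -0.03 q3 2.58 q5 0.42|0.175 150 r 221.0 q2 -0.2 q3 2.58 q5 0.59|0.175 180 r 189.0 q2 -0.4 q3 2.58 q5 0.79|
0.1 30 r 272.0 q2 0.39 q3 2.54 q5 0.11|0.1 60 r 246.0 q2 0.25 q3 2.58 q5 0.21|0.1 90 r 235.0 q2 0.11 q3 2.58 q5 0.36|0.1 120 r 218.0 q2 -0.05 q3 2.58 q5 0.51|0.1 150 r 195.0 q2 -0.22 q3 2.58 q5 0.68|0.1 180 r 161.0 q2 -0.42 q3 2.58 q5 0.89|
0 30 r 220.0 q2 0.38 q3 2.58 q5 0.18|0 60 r 214.0 q2 0.24 q3 2.58 q5 0.32|0 90 r 202.0 q2 0.1 q3 2.58 q5 0.46|0 120 r 186.0 q2 -0.06 q3 2.58 q5 0.62|0 150 r 162.0 q2 -0.23 q3 2.58 q5 0.79|0 180 r 127.0 q2 -0.44 q3 2.58 q5 1.0|
```

>>> {"name": "arm_command", "arguments": {
  "series": [
    {"linear": [0, 0.03, 0.025], "turn": 0},
    {"linear": [0, 0.023, 0.036], "turn": 0},
    {"linear": [0, 0.023, 0.036], "turn": 0},
    {"linear": [0, 0.023, 0.036], "turn": 0},
    {"linear": [0, -0.01, 0.03], "turn": 0},
    {"linear": [0, -0.01, 0.03], "turn": 0}
  ]
}}

```text
t: 6.4
ee_pos: [298.8, -1.8, 127.0]
orientation: [2.051, 2.006, 0.34]
ft_force: [1.1, -0.1, 0.1]
width: 87.8
grasp_force: 0.0
```

```bash
python3 st.py
```

```text
6.4 [-0.044  0.006  2.582 -0.006  0.209 -0.017] [298.8  -1.8 127. ] w 87.8 0.0 [ 1.1 -0.1  0.1] [-0.08  0.05 -0.03]
[[0.024, 0.941, 0.338], [1.0, -0.019, -0.016], [-0.009, 0.338, -0.941]] tilt along tool y 0.345 x -0.009 yaw of y -0.02
```

>>> {"name": "arm_command", "arguments": {
  "series": [
    {"linear": [0, -0.035, 0], "turn": 0},
    {"linear": [0, -0.035, 0], "turn": 0},
    {"linear": [0, -0.035, 0], "turn": 0},
    {"linear": [0, -0.035, 0], "turn": 0}
  ]
}}

```text
t: 6.8
ee_pos: [253.7, 4.6, 147.1]
orientation: [2.101, 2.053, 0.252]
ft_force: [-0.5, 0.7, -0.3]
width: 87.6
grasp_force: 0.0
```

```bash
python3 st.py
```

```text
6.8 [-0.008 -0.147  2.581 -0.039  0.451  0.049] [253.7   4.6 147.1] w 87.6 0.0 [-0.5  0.7 -0.3] [-0.07  0.06  0.  ]
[[0.025, 0.967, 0.254], [1.0, -0.021, -0.019], [-0.013, 0.254, -0.967]] tilt along tool y 0.257 x -0.013 yaw of y -0.022
```

>>> {"name": "arm_command", "arguments": {
  "series": [
    {"linear": [0, -0.045, 0.016], "turn": 0},
    {"linear": [0, -0.045, 0.016], "turn": 0},
    {"linear": [0, -0.045, 0.012], "turn": 0},
    {"linear": [0, -0.045, 0.012], "turn": 0},
    {"linear": [0, -0.045, 0.008], "turn": 0}
  ]
}}

```text
t: 7.3
ee_pos: [185.6, 29.8, 164.6]
orientation: [2.169, 2.11, 0.101]
ft_force: [0.3, -0.3, 0.2]
width: 88.0
grasp_force: 0.0
```

```bash
python3 st.py
```

```text
7.3 [ 0.195 -0.301  2.581 -0.087  0.745  0.283] [185.6  29.8 164.6] w 88.0 0.0 [ 0.3 -0.3  0.2] [-0.08 -0.02 -0.01]
[[0.03, 0.991, 0.127], [0.999, -0.025, -0.035], [-0.032, 0.128, -0.991]] tilt along tool y 0.128 x -0.032 yaw of y -0.025
```

>>> {"name": "arm_command", "arguments": {
  "series": [
    {"linear": [-0.012, -0.03, 0.034], "turn": 0},
    {"linear": [-0.012, -0.03, 0.034], "turn": 0},
    {"linear": [-0.012, -0.03, 0.034], "turn": 0},
    {"linear": [-0.004, -0.03, 0.034], "turn": 0}
  ]
}}

```text
t: 7.7
ee_pos: [196.9, 6.0, 116.5]
orientation: [2.215, 2.151, -0.019]
ft_force: [0.3, -0.2, 0.7]
width: 87.7
grasp_force: 0.0
```

```bash
python3 st.py
```

```text
7.7 [ 0.047 -0.032  2.581 -0.09   0.569  0.152] [196.9   6.  116.5] w 87.7 0.0 [ 0.3 -0.2  0.7] [-0.06 -0.1  -0.07]
[[0.03, 0.999, 0.029], [0.998, -0.029, -0.047], [-0.046, 0.03, -0.998]] tilt along tool y 0.03 x -0.046 yaw of y -0.029
```

>>> {"name": "arm_command", "arguments": {
  "series": [
    {"linear": [0, 0.03, -0.04], "turn": -0.137},
    {"linear": [0, 0.03, -0.04], "turn": -0.136},
    {"linear": [0.0236, 0.0417, -0.004], "turn": 0},
    {"linear": [0.0236, 0.0417, -0.004], "turn": 0},
    {"linear": [0.0236, 0.0417, -0.004], "turn": 0},
    {"linear": [0.0236, 0.0417, -0.004], "turn": 0},
    {"linear": [0.0236, 0.0417, -0.004], "turn": 0},
    {"linear": [0.0236, 0.0417, -0.004], "turn": 0},
    {"linear": [0.0236, 0.0417, -0.004], "turn": 0},
    {"linear": [0.0236, 0.0417, -0.004], "turn": 0}
  ]
}}

```text
t: 8.7
ee_pos: [532.1, 279.2, 224.7]
orientation: [1.903, 2.436, -0.033]
ft_force: [-0.2, -0.8, 0.7]
width: 87.8
grasp_force: 0.0
```

```bash
python3 st.py; python3 - <<'E'
from workcell import ctrl
import cv2,pickle,numpy as np
r=lambda i,x,y,w,h,k:cv2.resize(i[y:y+h,x:x+w],None,fx=k,fy=k,interpolation=cv2.INTER_CUBIC)
d=ctrl.get_image("scene");s=d["frame"];t=ctrl.get_image("top")["frame"]
cv2.imwrite("pics/g1.png",np.hstack([r(t,205,145,90,100,4.4444)[:400,:400],r(s,360,180,100,100,4)]))
E
```

```text
8.7 [ 0.492  0.381  1.681 -0.062  1.08   0.277] [532.1 279.2 224.7] w 87.8 0.0 [-0.2 -0.8  0.7] [-0.03 -0.08  0.  ]
[[-0.241, 0.97, 0.027], [0.969, 0.242, -0.048], [-0.053, 0.014, -0.999]] tilt along tool y 0.014 x -0.053 yaw of y 0.245
```

View pics/g1.png

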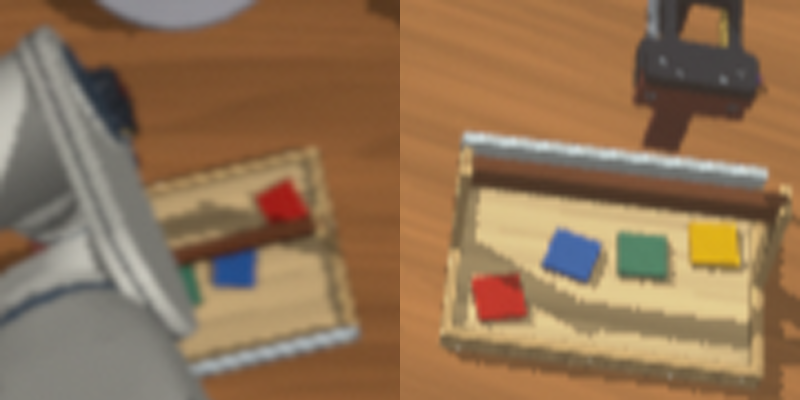

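The view shows the tray unmoved and the gripper above the bar. I'll descend and close.

>>> {"name": "arm_command", "arguments": {
  "series": [
    {"linear": [0, 0, 0.04], "turn": 0},
    {"linear": [0, 0, 0.04], "turn": 0},
    {"linear": [0, 0, 0.025], "turn": 0},
    {"linear": [0, 0, 0.012], "turn": 0},
    {"linear": [0, 0, 0], "turn": 0}
  ]
}}

```text
t: 9.3
ee_pos: [533.0, 271.3, 106.7]
orientation: [1.904, 2.436, -0.037]
ft_force: [0.5, 0.5, -0.8]
width: 88.1
grasp_force: 0.0
```

>>> {"name": "arm_command", "arguments": {
  "series": [
    {"linear": [0, 0, 0], "turn": 0},
    {"linear": [0, 0, 0], "turn": 0},
    {"linear": [0, 0, 0], "turn": 0},
    {"linear": [0, 0, 0], "turn": 0},
    {"linear": [0, 0, 0], "turn": 0},
    {"linear": [0, 0, 0], "turn": 0},
    {"linear": [0, 0, 0], "turn": 0},
    {"linear": [0, 0, 0], "turn": 0}
  ],
  "jaw": -1
}}

```text
t: 10.1
ee_pos: [534.3, 272.3, 108.2]
orientation: [1.903, 2.435, -0.032]
ft_force: [0.8, 0.4, -0.2]
width: 27.0
grasp_force: 0.0
```

```bash
python3 st.py
```

```text
10.1 [ 0.48   0.529  1.758 -0.072  0.853  0.283] [534.3 272.3 108.2] w 27.0 0.0 [ 0.8  0.4 -0.2] [-0.03 -0.08  0.  ]
[[-0.241, 0.97, 0.027], [0.969, 0.242, -0.047], [-0.052, 0.015, -0.999]] tilt along tool y 0.015 x -0.052 yaw of y 0.244
```

>>> {"name": "arm_command", "arguments": {
  "series": [
    {"linear": [0, 0, 0], "turn": 0},
    {"linear": [0, 0, 0], "turn": 0},
    {"linear": [0, 0, 0], "turn": 0},
    {"linear": [0, 0, 0], "turn": 0}
  ]
}}

```text
t: 10.5
ee_pos: [534.7, 272.5, 108.3]
orientation: [1.903, 2.435, -0.03]
ft_force: [1.5, 0.9, -0.2]
width: 13.3
grasp_force: 30.0
```

```bash
python3 st.py
```

```text
10.5 [ 0.48   0.529  1.758 -0.072  0.853  0.283] [534.7 272.5 108.3] w 13.3 30.002361238002777 [ 1.5  0.9 -0.2] [ 0.08 -0.46  0.01]
[[-0.241, 0.97, 0.028], [0.969, 0.242, -0.047], [-0.052, 0.016, -0.999]] tilt along tool y 0.016 x -0.052 yaw of y 0.244
```

>>> {"name": "arm_command", "arguments": {
  "series": [
    {"linear": [0, 0, -0.01], "turn": 0},
    {"linear": [0, 0, -0.02], "turn": 0},
    {"linear": [0, 0, -0.03], "turn": 0},
    {"linear": [0, 0, -0.03], "turn": 0},
    {"linear": [-0.01, 0.006, -0.035], "turn": 0},
    {"linear": [-0.02, 0.011, -0.035], "turn": 0},
    {"linear": [-0.03, 0.017, -0.03], "turn": 0}
  ]
}}

```text
t: 11.2
ee_pos: [575.2, 231.6, 303.4]
orientation: [1.902, 2.439, -0.033]
ft_force: [2.2, 0.8, -4.4]
width: 13.8
grasp_force: 30.0
```

>>> {"name": "arm_command", "arguments": {
  "series": [
    {"linear": [-0.03, 0.017, -0.025], "turn": 0.014},
    {"linear": [-0.03, 0.017, -0.02], "turn": 0.015},
    {"linear": [-0.03, 0.017, -0.015], "turn": 0.014},
    {"linear": [-0.025, 0.014, -0.01], "turn": 0.014},
    {"linear": [-0.015, 0.009, -0.007], "turn": 0.015},
    {"linear": [-0.004, 0.003, -0.005], "turn": 0.014}
  ]
}}

```text
t: 11.8
ee_pos: [678.5, 119.4, 391.7]
orientation: [2.009, 2.348, -0.03]
ft_force: [-0.2, -0.2, -4.4]
width: 13.5
grasp_force: 30.0
```

```bash
python3 st.py; python3 - <<'E'
from workcell import ctrl
import cv2,pickle,numpy as np
s=ctrl.get_image("scene")["frame"]
cv2.imwrite("pics/g2.png",cv2.resize(s[60:360,180:500],None,fx=2.5,fy=2)[:600])
E
```

```text
11.8 [ 0.18   0.382  1.297 -0.052  1.445  0.031] [678.5 119.4 391.7] w 13.5 29.981997907161713 [-0.2 -0.2 -4.4] [0.1  0.02 0.02]
[[-0.154, 0.988, 0.026], [0.987, 0.155, -0.048], [-0.051, 0.018, -0.999]] tilt along tool y 0.018 x -0.051 yaw of y 0.156
```

View pics/g2.png

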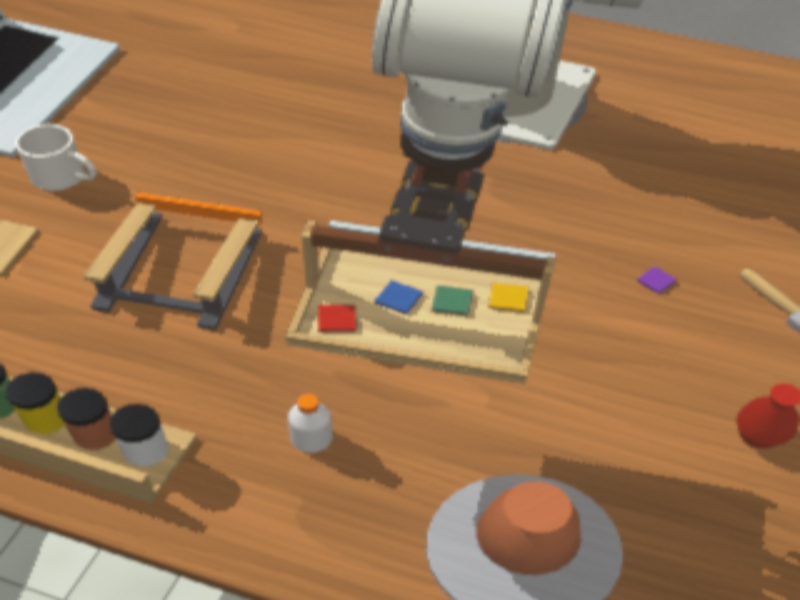

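>>> {"name": "arm_command", "arguments": {
  "series": [
    {"linear": [0, 0.01, 0], "turn": 0},
    {"linear": [0, 0.02, 0], "turn": 0},
    {"linear": [0, 0.03, 0], "turn": 0},
    {"linear": [0, 0.035, 0], "turn": 0},
    {"linear": [0, 0.035, 0], "turn": 0},
    {"linear": [0, 0.035, 0], "turn": 0},
    {"linear": [0, 0.03, 0], "turn": 0},
    {"linear": [0, 0.025, 0], "turn": 0},
    {"linear": [0, 0.02, 0], "turn": 0},
    {"linear": [0, 0.02, 0], "turn": 0}
  ]
}}

```text
t: 12.85
ee_pos: [935.2, 164.3, 394.9]
orientation: [2.004, 2.354, -0.031]
ft_force: [0.5, -0.2, -4.9]
width: 13.8
grasp_force: 30.0
```

>>> {"name": "arm_command", "arguments": {
  "series": [
    {"linear": [0, 0.02, 0], "turn": 0},
    {"linear": [0, 0.03, 0], "turn": 0},
    {"linear": [0, 0.03, 0], "turn": 0},
    {"linear": [0, 0.04, 0], "turn": 0},
    {"linear": [0, 0.04, 0], "turn": 0},
    {"linear": [0, 0.05, 0], "turn": 0},
    {"linear": [0, 0.05, 0], "turn": 0},
    {"linear": [0, 0.05, 0], "turn": 0}
  ]
}}

```text
t: 13.65
ee_pos: [1036.0, 175.3, 346.1]
orientation: [1.922, 2.265, 0.177]
ft_force: [-1.1, -0.3, -5.6]
width: 13.9
grasp_force: 30.0
```

```bash
python3 st.py
```

```text
13.65 [ 0.171  1.124  0.088 -0.051  1.732 -0.006] [1036.   175.3  346.1] w 13.9 29.99972105026245 [-1.1 -0.3 -5.6] [-0.02  0.27 -0.01]
[[-0.158, 0.967, 0.202], [0.986, 0.165, -0.016], [-0.049, 0.197, -0.979]] tilt along tool y 0.198 x -0.049 yaw of y 0.169
```

>>> {"name": "arm_command", "arguments": {
  "series": [
    {"linear": [0, 0.05, -0.005], "turn": 0},
    {"linear": [0, 0.05, -0.005], "turn": 0},
    {"linear": [0, 0.05, -0.005], "turn": 0},
    {"linear": [0, 0.05, -0.005], "turn": 0},
    {"linear": [0, 0.05, -0.005], "turn": 0},
    {"linear": [0, 0.05, -0.005], "turn": 0},
    {"linear": [0, 0.05, -0.005], "turn": 0}
  ]
}}

```text
t: 14.35
ee_pos: [1096.2, 184.1, 388.6]
orientation: [1.805, 2.139, 0.418]
ft_force: [0.0, -0.0, -4.7]
width: 13.6
grasp_force: 30.1
```

```bash
python3 st.py
```

```text
14.35 [ 0.169  1.104  0.087 -0.048  1.524 -0.008] [1096.2  184.1  388.6] w 13.6 30.058984458446503 [ 0.  -0.  -4.7] [-0.05  0.55  0.01]
[[-0.157, 0.896, 0.416], [0.986, 0.163, 0.022], [-0.048, 0.413, -0.909]] tilt along tool y 0.426 x -0.048 yaw of y 0.18
```

>>> {"name": "arm_command", "arguments": {
  "series": [
    {"linear": [0, 0.05, 0], "turn": 0},
    {"linear": [0, 0.05, 0], "turn": 0},
    {"linear": [0, 0, 0], "turn": 0},
    {"linear": [0, 0, 0], "turn": 0},
    {"linear": [0, 0, 0], "turn": 0},
    {"linear": [0, 0, 0], "turn": 0}
  ]
}}

```text
t: 14.95
ee_pos: [1111.4, 186.6, 401.9]
orientation: [1.772, 2.102, 0.478]
ft_force: [0.3, -0.5, -4.9]
width: 13.5
grasp_force: 30.1
```

```bash
python3 st.py; python3 - <<'E'
from workcell import ctrl
import cv2,pickle,numpy as np
s=ctrl.get_image("scene")["frame"];t=ctrl.get_image("top")["frame"]
cv2.imwrite("pics/g3.png",np.hstack([cv2.resize(t[60:200,180:320],(400,400),interpolation=2),cv2.resize(s[200:400,300:500],(400,400),interpolation=2)]))
E
```

```text
14.95 [ 0.169  1.098  0.088 -0.048  1.468 -0.008] [1111.4  186.6  401.9] w 13.5 30.05975604057312 [ 0.3 -0.5 -4.9] [-0.11  0.71 -0.05]
[[-0.157, 0.869, 0.47], [0.986, 0.161, 0.032], [-0.048, 0.468, -0.882]] tilt along tool y 0.487 x -0.048 yaw of y 0.184
```

View pics/g3.png

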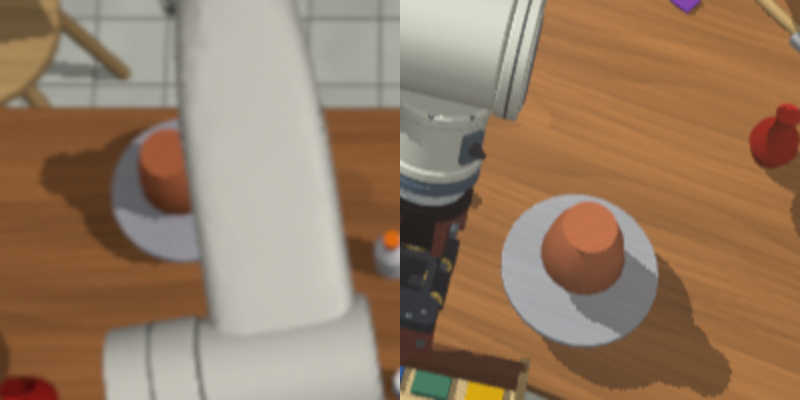

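>>> {"name": "arm_command", "arguments": {
  "series": [
    {"linear": [0, -0.012, -0.006], "turn": 0},
    {"linear": [0, -0.024, -0.013], "turn": 0},
    {"linear": [0, -0.034, -0.018], "turn": 0},
    {"linear": [0, -0.04, -0.021], "turn": 0},
    {"linear": [0, -0.04, -0.021], "turn": 0},
    {"linear": [0, -0.04, -0.021], "turn": 0},
    {"linear": [0, -0.04, -0.021], "turn": 0},
    {"linear": [0, -0.04, -0.021], "turn": 0},
    {"linear": [0, -0.04, -0.021], "turn": 0},
    {"linear": [0, -0.04, -0.021], "turn": 0}
  ]
}}

```text
t: 16.05
ee_pos: [719.0, 123.9, 401.4]
orientation: [1.771, 2.101, 0.48]
ft_force: [0.0, 0.1, -4.0]
width: 13.5
grasp_force: 30.0
```

>>> {"name": "arm_command", "arguments": {
  "series": [
    {"linear": [0, -0.04, -0.021], "turn": 0},
    {"linear": [0, -0.035, -0.018], "turn": 0},
    {"linear": [0, -0.024, -0.013], "turn": 0},
    {"linear": [0, -0.012, -0.006], "turn": 0}
  ]
}}

```text
t: 16.45
ee_pos: [595.2, 104.2, 400.7]
orientation: [1.771, 2.101, 0.48]
ft_force: [2.0, 0.3, -4.7]
width: 13.6
grasp_force: 30.0
```

```bash
python3 st.py; python3 - <<'E'
from workcell import ctrl
import cv2,pickle,numpy as np
s=ctrl.get_image("scene")["frame"];t=ctrl.get_image("top")["frame"]
cv2.imwrite("pics/g4.png",np.hstack([cv2.resize(t[140:280,210:350],(400,400),interpolation=2),cv2.resize(s[120:320,300:500],(400,400),interpolation=2)]))
E
```

```text
16.45 [ 0.181  0.013  1.814 -0.072  0.825  0.047] [595.2 104.2 400.7] w 13.6 29.970997273921967 [ 2.   0.3 -4.7] [-0.03  0.38  0.03]
[[-0.157, 0.868, 0.472], [0.986, 0.161, 0.033], [-0.048, 0.47, -0.881]] tilt along tool y 0.49 x -0.048 yaw of y 0.184
```

View pics/g4.png

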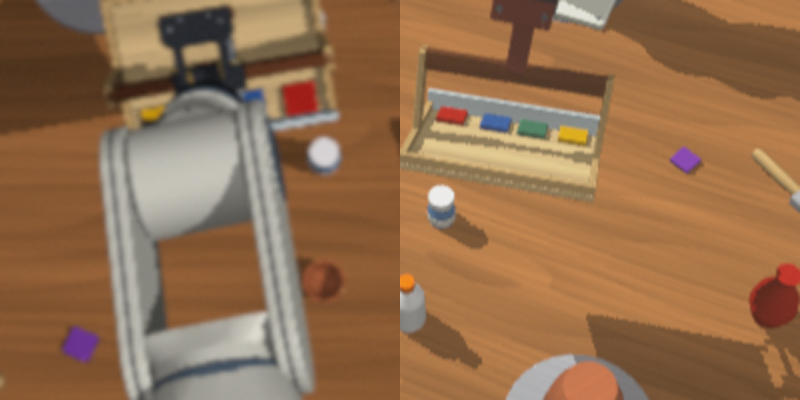

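All four tiles (red, blue, green, yellow) sit against the fence in one row. Next I'll reduce the tilt at the inner limit.

>>> {"name": "arm_command", "arguments": {
  "series": [
    {"linear": [0, -0.01, 0.002], "turn": 0},
    {"linear": [0, -0.022, 0.004], "turn": 0},
    {"linear": [0, -0.034, 0.006], "turn": 0},
    {"linear": [0, -0.044, 0.008], "turn": 0},
    {"linear": [0, -0.044, 0.009], "turn": 0},
    {"linear": [0, -0.044, 0.009], "turn": 0},
    {"linear": [0, -0.044, 0.009], "turn": 0},
    {"linear": [0, -0.036, 0.007], "turn": 0},
    {"linear": [0, -0.026, 0.005], "turn": 0},
    {"linear": [0, -0.014, 0.002], "turn": 0}
  ]
}}

```text
t: 17.55
ee_pos: [348.2, 54.8, 195.0]
orientation: [1.773, 2.104, 0.476]
ft_force: [0.5, 0.3, -3.8]
width: 13.3
grasp_force: 30.0
```

```bash
cat >> st.py <<'E'
R0=R.from_rotvec([1.903,2.435,-.03]).as_matrix()
Tr=M@R0.T@R.from_euler("z",.244).as_matrix()   # tray rotation now
c=o["ee_pos"]-Tr@[0,0,108.]
print("tray tilt x",np.arcsin(Tr[2,0]).round(3),"roll y",np.arcsin(Tr[2,1]).round(3),"yaw",np.arctan2(Tr[1,0],Tr[0,0]).round(3),"origin",c.round(),"fence bottom z",[(c+Tr@[-85,s,0])[2].round() for s in(115,-115)],"r_fence",(c+Tr@[-85,0,0])[:2].round())
E
python3 st.py
```

```text
17.55 [ 0.161 -0.148  2.502 -0.147  0.304  0.12 ] [348.2  54.8 195. ] w 13.3 30.00044971704483 [ 0.5  0.3 -3.8] [-0.1   0.53  0.01]
[[-0.157, 0.87, 0.468], [0.986, 0.161, 0.032], [-0.048, 0.467, -0.883]] tilt along tool y 0.485 x -0.048 yaw of y 0.184
tray tilt x 0.469 roll y -0.002 yaw 0.183 origin [396.  63.  99.] fence bottom z [np.float64(60.0), np.float64(60.0)] r_fence [322.  50.]
```

>>> {"name": "arm_command", "arguments": {
  "series": [
    {"linear": [0, -0.015, 0.004], "turn": 0},
    {"linear": [0, -0.03, 0.01], "turn": 0},
    {"linear": [0, -0.035, 0.012], "turn": 0},
    {"linear": [0, -0.035, 0.012], "turn": 0},
    {"linear": [0, -0.035, 0.008], "turn": 0}
  ]
}}

```text
t: 18.05
ee_pos: [317.4, 50.1, 136.8]
orientation: [1.811, 2.143, 0.405]
ft_force: [0.0, 0.1, -4.3]
width: 13.4
grasp_force: 30.0
```

```bash
python3 st.py
```

```text
18.05 [ 0.168  0.005  2.577 -0.337  0.152  0.324] [317.4  50.1 136.8] w 13.4 29.984618425369263 [ 0.   0.1 -4.3] [-0.1   0.52 -0.02]
[[-0.156, 0.9, 0.407], [0.986, 0.163, 0.018], [-0.05, 0.404, -0.913]] tilt along tool y 0.416 x -0.05 yaw of y 0.179
tray tilt x 0.4 roll y -0.002 yaw 0.179 origin [359.  57.  37.] fence bottom z [np.float64(4.0), np.float64(4.0)] r_fence [282.  43.]
```

>>> {"name": "arm_command", "arguments": {
  "series": [
    {"linear": [0, -0.032, -0.024], "turn": 0},
    {"linear": [0, -0.036, -0.022], "turn": 0},
    {"linear": [0, -0.042, -0.015], "turn": 0}
  ]
}}

```text
t: 18.35
ee_pos: [237.2, 44.4, 201.5]
orientation: [1.839, 2.171, 0.349]
ft_force: [0.3, 1.2, -3.8]
width: 13.7
grasp_force: 30.0
```

```bash
python3 st.py
```

```text
18.35 [ 0.235 -0.424  2.576 -0.13   0.634  0.16 ] [237.2  44.4 201.5] w 13.7 29.983178973197937 [ 0.3  1.2 -3.8] [0.11 0.41 0.12]
[[-0.155, 0.921, 0.359], [0.987, 0.163, 0.007], [-0.052, 0.355, -0.933]] tilt along tool y 0.363 x -0.052 yaw of y 0.175
tray tilt x 0.347 roll y -0.003 yaw 0.175 origin [273.  50. 100.] fence bottom z [np.float64(71.0), np.float64(71.0)] r_fence [195.  36.]
```

>>> {"name": "arm_command", "arguments": {
  "series": [
    {"linear": [0, -0.015, 0.02], "turn": 0},
    {"linear": [0, -0.025, 0.03], "turn": 0},
    {"linear": [0, -0.025, 0.03], "turn": 0}
  ]
}}

```text
t: 18.65
ee_pos: [259.3, 52.1, 162.2]
orientation: [1.863, 2.194, 0.297]
ft_force: [0.3, -0.5, -4.5]
width: 13.9
grasp_force: 29.7
```

```bash
python3 st.py
```

```text
18.65 [ 0.253 -0.196  2.577 -0.191  0.457  0.248] [259.3  52.1 162.2] w 13.9 29.653437675442547 [ 0.3 -0.5 -4.5] [-0.03  0.29 -0.01]
[[-0.153, 0.936, 0.316], [0.987, 0.163, -0.005], [-0.056, 0.311, -0.949]] tilt along tool y 0.316 x -0.056 yaw of y 0.173
tray tilt x 0.3 roll y -0.006 yaw 0.172 origin [291.  57.  59.] fence bottom z [np.float64(33.0), np.float64(35.0)] r_fence [211.  43.]
```

>>> {"name": "arm_command", "arguments": {
  "series": [
    {"linear": [-0.003, -0.039, 0.006], "turn": 0},
    {"linear": [-0.003, -0.039, 0.006], "turn": 0},
    {"linear": [-0.003, -0.039, 0.006], "turn": 0}
  ]
}}

```text
t: 18.95
ee_pos: [212.3, 45.3, 179.3]
orientation: [1.898, 2.23, 0.21]
ft_force: [0.5, 0.3, -5.4]
width: 13.5
grasp_force: 29.8
```

```bash
python3 st.py
```

```text
18.95 [ 0.293 -0.345  2.577 -0.151  0.683  0.239] [212.3  45.3 179.3] w 13.5 29.806837141513824 [ 0.5  0.3 -5.4] [-0.06  0.16  0.03]
[[-0.151, 0.957, 0.247], [0.986, 0.162, -0.025], [-0.064, 0.239, -0.969]] tilt along tool y 0.242 x -0.064 yaw of y 0.168
tray tilt x 0.226 roll y -0.013 yaw 0.167 origin [236.  48.  74.] fence bottom z [np.float64(54.0), np.float64(57.0)] r_fence [155.  34.]
```

>>> {"name": "arm_command", "arguments": {
  "series": [
    {"linear": [-0.002, -0.025, 0.025], "turn": 0},
    {"linear": [-0.002, -0.03, 0.03], "turn": 0}
  ]
}}

```text
t: 19.15
ee_pos: [217.0, 48.1, 161.1]
orientation: [1.916, 2.245, 0.166]
ft_force: [0.9, 0.5, -3.9]
width: 13.8
grasp_force: 29.8
```

```bash
python3 st.py
```

```text
19.15 [ 0.301 -0.243  2.577 -0.167  0.619  0.271] [217.   48.1 161.1] w 13.8 29.769965708255768 [ 0.9  0.5 -3.9] [ 0.01  0.13 -0.02]
[[-0.15, 0.966, 0.212], [0.986, 0.161, -0.035], [-0.068, 0.204, -0.977]] tilt along tool y 0.206 x -0.068 yaw of y 0.165
tray tilt x 0.189 roll y -0.017 yaw 0.164 origin [237.  50.  55.] fence bottom z [np.float64(37.0), np.float64(41.0)] r_fence [155.  36.]
```

```bash
python3 - <<'E'
from h import *
D={n:pickle.load(open(n+"0.pkl","rb")) for n in("top","scene")}
c,s=np.cos(.175),np.sin(.175)
cr=lambda x,y,z:(x*c-z*s,y,60+x*s+z*c)
# orange lip blobs: compare centroid with projected lip box
def pix(n):
    h=cv2.cvtColor(D[n]["frame"],cv2.COLOR_BGR2HSV)
    m=cv2.inRange(h,(5,190,150),(18,255,255))
    k,l,st,ce=cv2.connectedComponentsWithStats(m);g=(380,225) if n=="top" else (260,165)
    g={"top":(397,228),"scene":(258,163)}[n]
    i=1+np.argmin([np.hypot(*(e-g)) for e in ce[1:]]);ys,xs=np.where(l==i);r=cv2.minAreaRect(np.c_[xs,ys].astype(np.float32));print(n,st[i],r);return ce[i],cv2.boxPoints(r)
for n in D:
    ce,b=pix(n)
    for th in(6,10):
      P=np.array([cr(x,y,z) for x in(-90,-90-th) for y in(-85,85) for z in(0,14)])@R.from_euler("z",.158).as_matrix().T+[544.7,-256.2,0]
      q=proj(D[n],P);hull=cv2.convexHull(q.astype(np.float32));mm=cv2.moments(hull);print(th,"pred centroid",mm["m10"]/mm["m00"],mm["m01"]/mm["m00"],"meas",ce,cv2.minAreaRect(hull))
    Pr=np.array([cr(x,y,0) for x,y in((90,83),(90,57),(90,-57),(90,-83))])@R.from_euler("z",.158).as_matrix().T+[544.7,-256.2,0];print(proj(D[n],Pr).round(1).tolist())
E
```

```text
top [374 224  47   9 147] ((397.03997802734375, 228.27999877929688), (3.3941123485565186, 46.38621139526367), 81.8698959350586)
6 pred centroid 396.6670043016175 227.73460606854678 meas [396.95918367 228.31292517] ((396.6949157714844, 227.73065185546875), (2.042121171951294, 46.961360931396484), 81.32044219970703)
10 pred centroid 396.75577520777097 228.27530150999783 meas [396.95918367 228.31292517] ((396.7765197753906, 228.2729949951172), (3.1390106678009033, 46.96369171142578), 81.32044219970703)
[[366.6, 181.8], [373.6, 180.8], [404.1, 176.2], [411.0, 175.1]]
scene [234 156  50  13 175] ((258.62640380859375, 162.3470458984375), (50.00743103027344, 4.117141246795654), 10.954063415527344)
6 pred centroid 259.0463772677531 163.27431228643476 meas [258.97714286 162.11428571] ((258.92425537109375, 163.2363739013672), (51.739402770996094, 4.462331295013428), 10.569417953491211)
10 pred centroid 259.2276744991626 162.89382679874274 meas [258.97714286 162.11428571] ((259.1016845703125, 162.8514404296875), (51.9470329284668, 5.284239292144775), 10.569419860839844)
[[265.5, 207.9], [257.2, 206.2], [221.4, 199.1], [213.3, 197.5]]
```

>>> {"name": "arm_command", "arguments": {
  "series": [
    {"linear": [-0.001, 0.004, -0.007], "turn": 0},
    {"linear": [-0.002, 0.007, -0.014], "turn": 0},
    {"linear": [-0.002, 0.009, -0.018], "turn": 0},
    {"linear": [-0.007, 0.011, -0.014], "turn": 0},
    {"linear": [-0.011, 0.012, -0.008], "turn": 0},
    {"linear": [-0.015, 0.01, 0], "turn": 0},
    {"linear": [-0.02, 0.013, 0.002], "turn": 0},
    {"linear": [-0.025, 0.017, 0.004], "turn": 0},
    {"linear": [-0.03, 0.02, 0.005], "turn": 0},
    {"linear": [-0.03, 0.02, 0.005], "turn": 0}
  ]
}}

```text
t: 20.15
ee_pos: [348.0, -74.5, 238.8]
orientation: [1.916, 2.245, 0.159]
ft_force: [1.2, 1.8, -3.9]
width: 13.4
grasp_force: 29.8
```

>>> {"name": "arm_command", "arguments": {
  "series": [
    {"linear": [-0.03, 0.02, 0.005], "turn": 0},
    {"linear": [-0.03, 0.02, 0.005], "turn": 0},
    {"linear": [-0.03, 0.02, 0.005], "turn": 0},
    {"linear": [-0.03, 0.02, 0.005], "turn": 0},
    {"linear": [-0.026, 0.018, 0.005], "turn": 0},
    {"linear": [-0.022, 0.015, 0.004], "turn": 0},
    {"linear": [-0.017, 0.011, 0.003], "turn": 0},
    {"linear": [-0.012, 0.008, 0.002], "turn": 0},
    {"linear": [-0.006, 0.004, 0.001], "turn": 0}
  ]
}}

```text
t: 21.05
ee_pos: [516.0, -253.5, 244.4]
orientation: [1.918, 2.247, 0.157]
ft_force: [0.4, -0.0, -4.5]
width: 13.2
grasp_force: 29.8
```

```bash
cat >> st.py <<'E'
Rc=R.from_euler("z",.158).as_matrix()@R.from_euler("y",-.175).as_matrix()
print("tray origin in cradle",(Rc.T@(c-[543,-256.5,60])).round(1),"fence-bottom edge",(Rc.T@(c+Tr@[-85,0,0]-[543,-256.5,60])).round(1))
g=np.array([543,-256.5,60])+Rc@[6,0,30]
print("tool shift to cradle (6,0,30):",(M.T@(g-c)).round(1)," unit: down-cradle",(M.T@Rc@[0,0,-1]).round(3),"downslope",(M.T@Rc@[-1,0,0]).round(3))
E
python3 st.py
```

```text
21.05 [-0.515  0.233  1.86   0.091  0.85  -0.726] [ 516.  -253.5  244.4] w 13.2 29.819067120552063 [ 0.4 -0.  -4.5] [0.07 0.25 0.03]
[[-0.15, 0.967, 0.207], [0.986, 0.161, -0.039], [-0.071, 0.198, -0.978]] tilt along tool y 0.199 x -0.071 yaw of y 0.165
tray tilt x 0.183 roll y -0.019 yaw 0.164 origin [ 536. -252.  138.] fence bottom z [np.float64(121.0), np.float64(125.0)] r_fence [ 453. -266.]
tray origin in cradle [ 7.2  5.2 78.2] fence-bottom edge [-77.8   4.7  77.5]
tool shift to cradle (6,0,30): [-1.8 -2.4 48.4]  unit: down-cradle [ 0.071 -0.024  0.997] downslope [ 0.005 -1.    -0.025]
```

>>> {"name": "arm_command", "arguments": {
  "series": [
    {"linear": [0, 0, 0.008], "turn": 0},
    {"linear": [-0.001, -0.001, 0.014], "turn": 0.003},
    {"linear": [-0.001, -0.001, 0.014], "turn": 0.003},
    {"linear": [0, 0, 0.008], "turn": 0},
    {"linear": [0, 0, 0.004], "turn": 0}
  ]
}}

```text
t: 21.55
ee_pos: [521.8, -255.4, 195.5]
orientation: [1.926, 2.245, 0.157]
ft_force: [-0.6, -0.1, -5.0]
width: 13.5
grasp_force: 29.8
```

```bash
python3 st.py; python3 - <<'E'
from workcell import ctrl
import cv2,pickle,numpy as np
d=ctrl.get_image("scene");s=d["frame"];t=ctrl.get_image("top")["frame"];pickle.dump((d,),open("p5.pkl","wb"))
cv2.imwrite("pics/g5.png",np.hstack([cv2.resize(t[150:250,345:445],(400,400),interpolation=2),cv2.resize(s[130:230,200:300],(400,400),interpolation=2)]))
E
```

```text
21.55 [-0.513  0.308  1.887  0.1    0.752 -0.731] [ 521.8 -255.4  195.5] w 13.5 29.824232161045074 [-0.6 -0.1 -5. ] [0.03 0.26 0.01]
[[-0.145, 0.968, 0.204], [0.987, 0.155, -0.036], [-0.067, 0.196, -0.978]] tilt along tool y 0.197 x -0.067 yaw of y 0.159
tray tilt x 0.181 roll y -0.016 yaw 0.158 origin [ 541. -254.   89.] fence bottom z [np.float64(72.0), np.float64(76.0)] r_fence [ 459. -267.]
tray origin in cradle [ 3.8  2.7 29.1] fence-bottom edge [-81.2   2.6  28.6]
tool shift to cradle (6,0,30): [-2.7  2.2 -0.7]  unit: down-cradle [ 0.068 -0.022  0.997] downslope [-0.    -1.    -0.022]
```

View pics/g5.png

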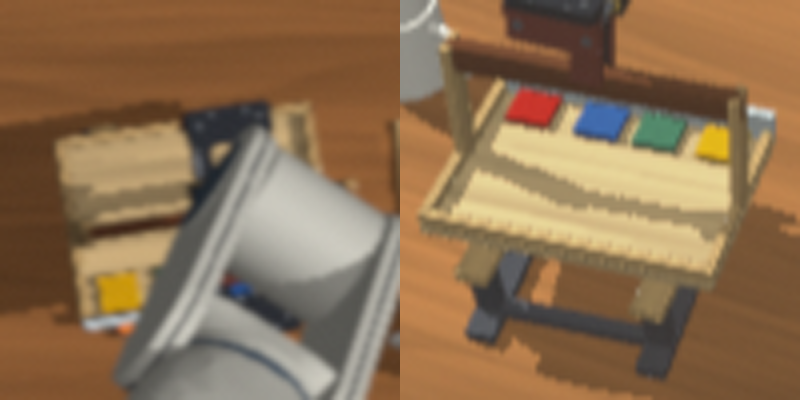

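```bash
python3 - <<'E'
from h import *
d=pickle.load(open("p5.pkl","rb"))[0]
Tr=R.from_euler("z",.158).as_matrix()@R.from_euler("y",-.181).as_matrix()@R.from_euler("x",-.016).as_matrix()
P=np.array([(85,-115,20),(85,115,20),(85,-115,0),(85,115,0),(-85,115,34),(-85,-115,34)])@Tr.T+[541,-254,89]
q=proj(d,P);print(((q+.5-[200,130])*4+[400,0]).round(0).tolist())
E
```

```text
[[412.0, 212.0], [709.0, 273.0], [415.0, 232.0], [709.0, 293.0], [773.0, 117.0], [496.0, 62.0]]
```

>>> {"name": "arm_command", "arguments": {
  "series": [
    {"linear": [-0.002, 0.002, 0.004], "turn": 0},
    {"linear": [-0.001, 0, 0.008], "turn": 0},
    {"linear": [0, 0, 0.008], "turn": 0},
    {"linear": [0, 0, 0.004], "turn": 0},
    {"linear": [0, 0, 0.002], "turn": 0}
  ]
}}

```text
t: 22.15
ee_pos: [530.0, -259.6, 171.5]
orientation: [1.926, 2.244, 0.157]
ft_force: [-0.2, -0.5, -4.7]
width: 13.7
grasp_force: 29.8
```

```bash
python3 st.py
```

```text
22.15 [-0.512  0.355  1.886  0.105  0.705 -0.737] [ 530.  -259.6  171.5] w 13.7 29.80789303779602 [-0.2 -0.5 -4.7] [-0.01  0.25  0.02]
[[-0.145, 0.968, 0.205], [0.987, 0.155, -0.037], [-0.068, 0.197, -0.978]] tilt along tool y 0.198 x -0.068 yaw of y 0.159
tray tilt x 0.182 roll y -0.016 yaw 0.158 origin [ 550. -258.   65.] fence bottom z [np.float64(48.0), np.float64(52.0)] r_fence [ 467. -271.]
tray origin in cradle [ 7.  -2.8  4.2] fence-bottom edge [-78.   -2.8   3.6]
tool shift to cradle (6,0,30): [  1.   -0.4 -26. ]  unit: down-cradle [ 0.069 -0.023  0.997] downslope [-0.001 -1.    -0.023]
```

>>> {"name": "arm_command", "arguments": {
  "series": [
    {"linear": [0, 0, 0.002], "turn": 0},
    {"linear": [0, 0, 0.001], "turn": 0},
    {"linear": [0, 0, 0], "turn": 0}
  ]
}}

```text
t: 22.45
ee_pos: [530.8, -260.0, 169.7]
orientation: [1.925, 2.243, 0.157]
ft_force: [-3.7, 0.4, -0.6]
width: 13.5
grasp_force: 29.8
```

>>> {"name": "arm_command", "arguments": {
  "series": [
    {"linear": [0, 0, 0.001], "turn": 0},
    {"linear": [0, 0, 0.001], "turn": 0},
    {"linear": [0, 0, 0], "turn": 0}
  ]
}}

```text
t: 22.75
ee_pos: [530.9, -260.1, 168.2]
orientation: [1.925, 2.243, 0.157]
ft_force: [-7.1, 0.1, 3.6]
width: 13.6
grasp_force: 29.9
```

>>> {"name": "arm_command", "arguments": {
  "series": [
    {"linear": [0, -0.002, -0.001], "turn": 0},
    {"linear": [0, -0.002, 0], "turn": 0},
    {"linear": [0, 0, 0], "turn": 0}
  ]
}}

```text
t: 23.05
ee_pos: [527.2, -260.6, 167.7]
orientation: [1.925, 2.242, 0.158]
ft_force: [0.2, -0.3, -3.7]
width: 13.8
grasp_force: 29.9
```

```bash
python3 st.py
```

```text
23.05 [-0.516  0.357  1.894  0.108  0.693 -0.744] [ 527.2 -260.6  167.7] w 13.8 29.87884908914566 [ 0.2 -0.3 -3.7] [-0.03  0.11 -0.06]
[[-0.144, 0.968, 0.206], [0.987, 0.155, -0.038], [-0.069, 0.198, -0.978]] tilt along tool y 0.199 x -0.069 yaw of y 0.159
tray tilt x 0.183 roll y -0.017 yaw 0.158 origin [ 547. -259.   62.] fence bottom z [np.float64(44.0), np.float64(48.0)] r_fence [ 464. -273.]
tray origin in cradle [ 3.6 -3.5  0.9] fence-bottom edge [-81.4  -3.5   0.2]
tool shift to cradle (6,0,30): [  1.4   3.1 -29.2]  unit: down-cradle [ 0.07  -0.024  0.997] downslope [-0.001 -1.    -0.024]
```

>>> {"name": "arm_command", "arguments": {
  "series": [
    {"linear": [0, -0.002, 0], "turn": 0},
    {"linear": [0, -0.002, 0], "turn": 0},
    {"linear": [0, 0, 0], "turn": 0}
  ]
}}

```text
t: 23.35
ee_pos: [523.1, -261.1, 166.8]
orientation: [1.925, 2.243, 0.157]
ft_force: [0.3, -0.1, -3.7]
width: 13.3
grasp_force: 29.9
```

>>> {"name": "arm_command", "arguments": {
  "series": [
    {"linear": [0, -0.002, 0], "turn": 0},
    {"linear": [0, 0, 0], "turn": 0}
  ]
}}

```text
t: 23.55
ee_pos: [521.8, -261.7, 166.8]
orientation: [1.924, 2.242, 0.158]
ft_force: [2.6, -0.2, -2.5]
width: 13.6
grasp_force: 29.9
```

>>> {"name": "arm_command", "arguments": {
  "series": [
    {"linear": [0, 0, 0.001], "turn": 0},
    {"linear": [0, 0, 0], "turn": 0}
  ]
}}

```text
t: 23.75
ee_pos: [522.2, -261.7, 166.6]
orientation: [1.924, 2.242, 0.158]
ft_force: [-1.5, 1.0, 4.7]
width: 13.5
grasp_force: 30.0
```

>>> {"name": "arm_command", "arguments": {
  "series": [
    {"linear": [0, 0, 0], "turn": 0},
    {"linear": [0, 0, 0], "turn": 0},
    {"linear": [0, 0, 0], "turn": 0},
    {"linear": [0, 0, 0], "turn": 0},
    {"linear": [0, 0, 0], "turn": 0},
    {"linear": [0, 0, 0], "turn": 0}
  ],
  "jaw": 0.1
}}

```text
t: 24.35
ee_pos: [521.6, -261.5, 165.4]
orientation: [1.925, 2.243, 0.157]
ft_force: [-0.1, -0.3, 0.7]
width: 48.3
grasp_force: 0.0
```

```bash
python3 st.py
```

```text
24.35 [-0.523  0.355  1.905  0.111  0.686 -0.754] [ 521.6 -261.5  165.4] w 48.3 0.0 [-0.1 -0.3  0.7] [-0.03  0.04 -0.  ]
[[-0.145, 0.968, 0.205], [0.987, 0.155, -0.038], [-0.068, 0.197, -0.978]] tilt along tool y 0.199 x -0.068 yaw of y 0.159
tray tilt x 0.183 roll y -0.017 yaw 0.158 origin [ 541. -260.   59.] fence bottom z [np.float64(42.0), np.float64(46.0)] r_fence [ 459. -273.]
tray origin in cradle [-2.5 -3.4 -0.4] fence-bottom edge [-87.5  -3.5  -1. ]
tool shift to cradle (6,0,30): [  1.3   9.2 -30.3]  unit: down-cradle [ 0.069 -0.024  0.997] downslope [-0.    -1.    -0.024]
```

>>> {"name": "arm_command", "arguments": {
  "series": [
    {"linear": [0, 0, -0.01], "turn": 0},
    {"linear": [0, 0, -0.02], "turn": 0},
    {"linear": [0, 0, -0.03], "turn": 0},
    {"linear": [0, 0, -0.04], "turn": 0},
    {"linear": [0, 0, -0.04], "turn": 0},
    {"linear": [0.03, 0, -0.03], "turn": 0},
    {"linear": [0.05, 0, 0], "turn": 0},
    {"linear": [0.05, 0, 0], "turn": 0},
    {"linear": [0.05, 0, 0], "turn": 0},
    {"linear": [0.05, 0, 0], "turn": 0}
  ]
}}

```text
t: 25.35
ee_pos: [452.6, -26.6, 316.9]
orientation: [1.925, 2.241, 0.159]
ft_force: [0.1, 0.5, -0.1]
width: 48.6
grasp_force: 0.0
```

>>> {"name": "arm_command", "arguments": {
  "series": [
    {"linear": [0.05, 0, 0], "turn": 0},
    {"linear": [0.04, 0, 0], "turn": 0},
    {"linear": [0, 0, 0], "turn": 0}
  ]
}}

```text
t: 25.65
ee_pos: [439.3, 64.6, 310.3]
orientation: [1.919, 2.249, 0.159]
ft_force: [-0.5, 0.1, 0.1]
width: 48.1
grasp_force: 0.0
```

```bash
python3 - <<'E'
from workcell import ctrl
import cv2,numpy as np
s=ctrl.get_image("scene")["frame"];t=ctrl.get_image("top")["frame"]
cv2.imwrite("pics/g6.png",np.hstack([cv2.resize(t[160:240,350:430],(400,400),interpolation=2),cv2.resize(s[110:230,190:310],(400,400),interpolation=2)]))
E
```

```text
(no output)
```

View pics/g6.png

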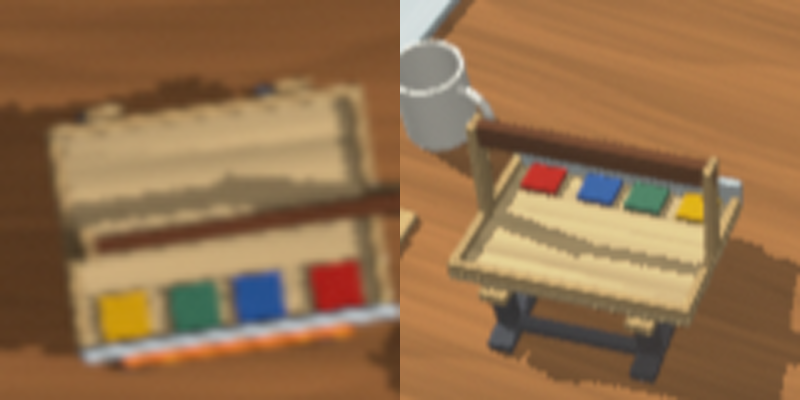

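The tray sits square on the stand against the lip, with all four tiles in a row at the fence. The arm is clear of it.

```bash
python3 -c "
from workcell import ctrl
print(ctrl.close_job())"
```

```text
the job is handed in; nothing more can be done
None
```

The tray was tipped until all four tiles lined up in one row against the fence, then set on the stand with the fence side at the orange lip, released and handed in. The last picture showed it seated and the row intact. I estimate it is centred sideways to within about 4 mm.

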